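Pull the crushed carton out of the packed row and check-weigh it

TASK

One carton in the tightly packed row in the aluminium tray has a crushed top corner. Tip just that carton forward, towards the robot, until it leans by itself on the tray's front rim, then take hold of it, draw it out of the row and set it down gently, standing upright, in the middle of the scale's pan. Keep the other cartons standing in their tray, never let a carton topple over, and leave everything else on the table where it is.

Things in the scene. Friction and masses are not known exactly. Their poses are not given: they have to be found in the camera images.
- crushed_mid (a point): Centre (95 mm over the underside) of the white card carton to pull out: 100 mm deep (x), 38 mm thick (y), 190 mm high (z), 160 to 330 g, on end in the row, never at its ends, under 1 mm from its neighbours. Its axes are the tray's while it stands. Known by its crushed front top corner: on the robot's side the top's last 30 mm and the front's upper 35 mm slope inwards.
- crushed_back (a point): Middle of the crushed carton's sound back (+x) face, 18 mm below its top. Pushed here towards the robot with a few newtons it tips about its front bottom edge (the foot hardly slides); past about 28 degrees it goes over by itself and comes to rest leaning about 36 degrees, its front face on the tray's front rim, its top clear in front of the row.
- carton_end_a_mid (a point): Centre of the sound carton (100 x 38 x 190 mm, about 240 g) at the -y end of the row; standing in the tray.
- carton_b_mid (a point): Centre of another sound carton of the row, same size and looks.
- carton_c_mid (a point): Centre of another sound carton of the row, same size and looks.
- carton_d_mid (a point): Centre of another sound carton of the row, same size and looks.
- carton_end_e_mid (a point): Centre of the sound carton at the +y end of the row.
- tray: Fixed aluminium tray holding six cartons in a row along its y. Over the rim 148 mm (x) by 247 mm (y), 51 mm high; floor 3 mm thick; inside 132 by 231.5 mm. Origin on the table under its centre; x points away from the robot. The cartons' backs stand against the rear (+x) wall and rise 142 mm over it, free from behind; 31 mm are free in front of them. Their tops are 193 mm over the table.
- tray_front_rim (a point): Middle of the top of the tray's front (robot side) rim, 51 mm over the table; frame as the tray's.
- pan (a point): Centre of the top of the scale's flat fixed stainless pan, 190 mm (x) by 210 mm (y), 74 mm over the table. x points away from the robot. The scale stands beside the tray, left or right; its white body, 220 mm wide, reaches 150 mm from here towards the robot, lower than the pan there, with display and keys.
- flat_carton_mid (a point): Bystander: centre of a sound carton lying flat on the table at the left side (+y), 38 mm high.
- thermometer: Bystander: probe thermometer, 18 mm wide, 12 mm high, 180 mm long along its x, lying between tray and scale.
- spray_bottle: Bystander: upright spray bottle, 72 mm in diameter, 188 mm high, at the right side (-y).
- tape_roll: Bystander: roll of packing tape lying flat, 104 mm in diameter, 48 mm high, at the right side (-y).
- glove_box: Bystander: box of gloves, 115 x 225 x 80 mm, at the back of the table.

How it is judged:
By the outcome, as a careful person would: the job done as asked, in the order asked, and still so for the second after the job is handed in, with the robot touching nothing.
It also fails if it takes over 69 s, if anything falls off the work surface, if the arm or the gripper's body presses on something with over 40 N, if the wrist force passes 120 N, or if a joint passes its speed limit or range.

ROBOT

A 6-joint arm with a two-finger parallel gripper is mounted at the origin on the work surface. World frame = base frame: x ahead of the robot, y to its left, z up, the work surface at z = 0. Lengths are in m, angles in rad, forces in N, time in s.
With the tool pointing down it reaches from about 0.35 to 0.775 m from the base axis. Payload 7.3 kg.
Tool frame: the origin (TCP) lies on the centre line of the jaws, within the pads' length; the fingertips stand 11 mm ahead of it and the grasp point (between the pads) lies 8 mm behind it; y points along the fingers, z is the direction in which the jaws open and shut, and the axes are right-handed (so a half turn about y gives the same grasp; the last joint's range is limited). The gripper opens to 92 mm and grips with 3 to 60 N. Pads are 19 mm wide; open, the fingers measure 130 mm over their backs; the gripper's body (75 mm by 190 mm) begins 47 mm behind the grasp point.
Start: joints at [1.131, 0.342, 1.524, -0, 1.275, -0.146], TCP at [0.152, 0.503, 0.238] pointing down, gripper open.
Joint ranges: [-2.53, 2.53], [-0.77, 2.02], [0.04, 2.7], [-1, 4.14], [0.28, 2.66], [-3.11, 3.11]. Speed limits (rad/s): [2.57, 2.57, 3.14, 3.14, 3.14, 3.14].

INTERFACE

Orientations are given as [roll, pitch, yaw] about the fixed x, y, z axes, in that order (R = Rz(yaw) Ry(pitch) Rx(roll)).
In Python, from cell import robot, cams gives the robot as it stands.
- The arm moves only by the tool apply_moves, never from a script. Its argument "plan" is a list of rows, each a list of 7 numbers: the shift along the tool's x, y, z in m, then the turn, a rotation vector about the tool's x, y, z in degrees, then the gripper command: -1 is fully open, 1 is shut, values between are in proportion. A call has exactly 5 rows; each row is the pose to reach, as a shift and turn from the pose commanded when the call began, along the tool's axes at that moment; what a row does not reach only later rows make up. A row lasts 1/8 s, in which the tool goes at most 62.5 mm and 10.7 degrees, less where a joint would pass 70% of its speed; a pose out of reach is approached as far as the arm can. A call with a gripper value outside its range is refused whole. The fingers move at their own pace and stop on an object; "squeeze" is the grip in N (left out, the last holds). Time passes only in rows, so rows that repeat a pose let the fingers close, or fill a call up. It gives the time, the measured TCP pose, the force and the opening at its end, in the units of the state.
- robot.observe(): the state, without advancing time (a new reading comes with each control period).
- cams.read_camera(name): name is "side" or "top"; returns the picture (480x640x3 uint8, blue, green, red); there is no depth.
- cams.calibration(name): a dict with "fx", "fy", "cx", "cy" (pixels), "extrinsics" (4x4, takes a point from world to camera coordinates). Camera axes: x right, y up, looking along -z (the intrinsics and any distortion apply to the point x, -y, -z); pixel columns grow to the right and rows downward; lengths in m; the calibration is good to about 2 mm. A picture is of the moment at which its call begins. calibration takes no time and is no camera call.
- robot.hand_in(): hands the job in, once; it reports no verdict.
The state is a dict: "time": time; "qpos": joint angles; "qvel": joint speeds; "joint_efforts": joint torques, N m; "tool_pos": TCP position; "tool_rot": TCP orientation; "contact_force": force on the tool from outside, world axes, zero at the start; "torque": the same for the moment, N m; "opening": finger opening in m.
Only numpy, scipy, OpenCV 4.12 (cv2) and the standard library are available. Lean on these libraries where they do the work, as an engineer would, in place of code of your own. Each camera call takes 0.05 s, during which the arm holds its last target. There are 200 camera calls.

## Working session

There is one attempt and no reset: what is moved stays moved. The work goes in short steps, Python scripts to look and compute and a tool call to move; the robot and the scene stay as the last step left them, time stands still between calls to the robot, and variables do not carry over. Pictures are saved under pics/ and viewed, about 8 in all and at most 12, crops included, and the job is handed in when it is done.

Besides the shell and the picture viewer there is one more tool, called after "Call:" as name(argument=value, ...) on one line, values as JSON. apply_moves: Moves the arm, as the interface text tells. Its arguments: {"type":"object","properties":{"plan":{"type":"array","items":{"type":"array","items":{"type":"number"}}},"squeeze":{"type":"number"}},"required":["plan"]}

```bash
ls; mkdir -p pics; python3 - <<'E'
from cell import robot, cams
import cv2, numpy as np
np.set_printoptions(precision=4,suppress=True)
print(robot.observe())
for n in("top","side"):
    cv2.imwrite(f"pics/{n}0.png",cams.read_camera(n)); print(n,cams.calibration(n))
E
```

```text
pics
{'time': 0.0, 'qpos': array([ 1.131 ,  0.3427,  1.525 , -0.    ,  1.2754, -0.146 ]), 'qvel': array([-0.0009, -0.0017,  0.0003, -0.0005, -0.0008, -0.0002]), 'joint_efforts': array([ -0.0005, -43.1248, -24.4218,   0.0719,   0.056 ,  -0.0001]), 'tool_pos': array([0.1519, 0.5022, 0.237 ]), 'tool_rot': array([-1.5723,  0.0002, -0.2938]), 'contact_force': array([ 0.3652,  0.1948, -0.2531]), 'torque': array([ 0.0529, -0.0191, -0.0465]), 'opening': 0.09147341405108105}
top {'fx': 524.8920977786913, 'fy': 524.8920977786913, 'cx': 314.6592714777749, 'cy': 230.77765595036448, 'extrinsics': array([[ 0.0226, -0.9997, -0.0064, -0.0228],
       [ 0.9863,  0.0213,  0.1638, -0.6458],
       [-0.1637, -0.01  ,  0.9865, -1.2429],
       [ 0.    ,  0.    ,  0.    ,  1.    ]])}
side {'fx': 458.4467042221924, 'fy': 458.4467042221924, 'cx': 316.87477046801894, 'cy': 243.60847315120216, 'extrinsics': array([[-0.9833, -0.1818,  0.0044,  0.6127],
       [ 0.1411, -0.7479,  0.6487, -0.1601],
       [-0.1147,  0.6385,  0.761 , -1.2745],
       [ 0.    ,  0.    ,  0.    ,  1.    ]])}
```

View pics/top0.png

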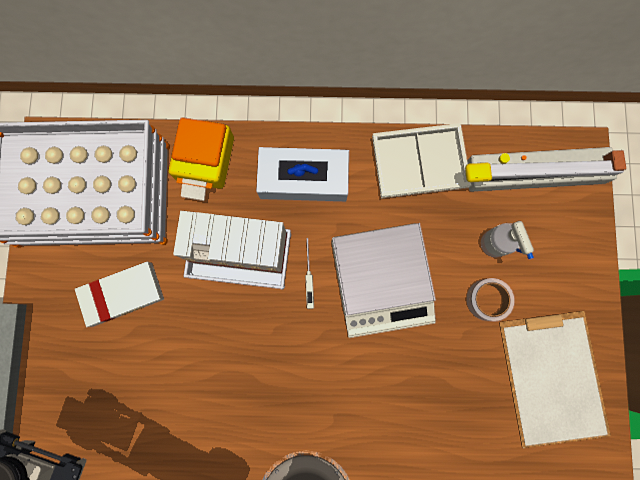

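View pics/side0.png

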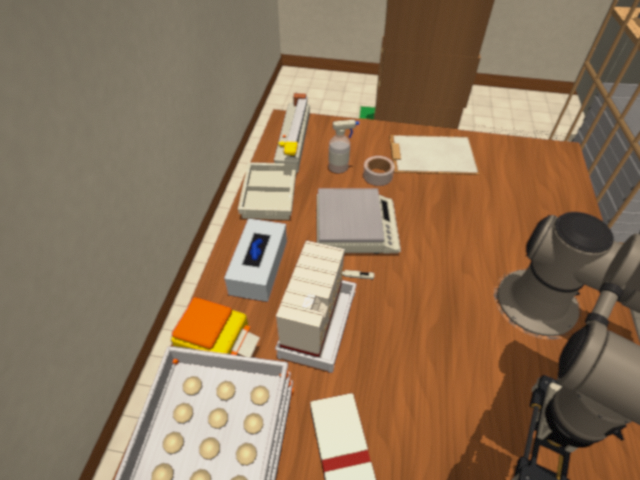

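The top view shows the row at (175–290, 212–285), with the crushed carton second from the left (+y) end at (201,252). The scale is on the right at (333–435, 225–335). Next I'll zoom in.

```bash
cat > h.py <<'E'
import numpy as np, cv2
from cell import robot, cams
from scipy.spatial.transform import Rotation as Ro
np.set_printoptions(precision=4,suppress=True)
def ray(n,u,v):
    c=cams.calibration(n);E=np.array(c["extrinsics"]);R=E[:3,:3]
    d=R.T@np.array([(u-c["cx"])/c["fx"],-(v-c["cy"])/c["fy"],-1.]);return -R.T@E[:3,3],d
def onz(n,u,v,z):
    o,d=ray(n,u,v);return o+d*(z-o[2])/d[2]
def pix(n,p):
    c=cams.calibration(n);E=np.array(c["extrinsics"]);q=E[:3,:3]@p+E[:3,3]
    return np.array([c["cx"]+c["fx"]*q[0]/-q[2],c["cy"]-c["fy"]*q[1]/-q[2]])
E
python3 - <<'E'
from h import *
im=cv2.imread("pics/top0.png")
a=cv2.resize(im[205:295,165:300],None,fx=5.8,fy=5.8,interpolation=cv2.INTER_CUBIC)
cv2.imwrite("pics/z1.png",a)
# row tops: bright low-sat; scale pan
for nm,roi in(("row",(165,205,300,295)),("scale",(325,218,445,340))):
    x0,y0,x1,y1=roi
    h=cv2.cvtColor(im[y0:y1,x0:x1],cv2.COLOR_BGR2HSV)
    for t in(60,):
        m=((h[...,1]<t)&(h[...,2]>110)).astype(np.uint8)
        c=max(cv2.findContours(m,0,2)[0],key=cv2.contourArea)
        p=cv2.approxPolyDP(c,3,True)[:,0]+[x0,y0];print(nm,p.tolist())
E
```

```text
row [[180, 211], [175, 255], [189, 257], [192, 246], [196, 259], [277, 266], [282, 222]]
scale [[419, 223], [332, 238], [348, 336], [434, 322], [435, 299]]
```

View pics/z1.png

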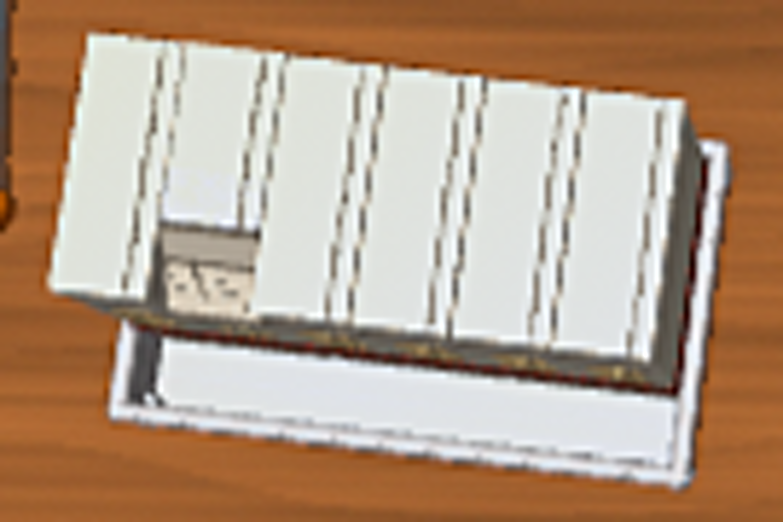

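The crop confirms it: the crushed carton is the second from the +y end, between column boundaries at about 187 and 287 (crop) on the back edge. Its slope begins at crop y≈225. The tray's front rim corners are at crop (110,418) and (685,487).

```bash
python3 - <<'E'
from h import *
z=lambda u,v:(165+(u+.5)/5.8-.5,205+(v+.5)/5.8-.5)
P={k:onz("top",*z(*v),.193) for k,v in dict(bl=(88,35),br=(685,100),fr=(650,360),fl=(48,290)).items()}
T={k:onz("top",*z(*v),.051) for k,v in dict(fl=(110,418),fr=(685,487),br=(728,145)).items()}
d=lambda a,b:np.linalg.norm(a-b)
for D in(P,T):
    for k in D: print(k,D[k])
print("row w",d(P['bl'],P['br']),d(P['fl'],P['fr']),"depth",d(P['bl'],P['fl']),d(P['br'],P['fr']))
print("tray",d(T['fl'],T['fr']),d(T['fr'],T['br']))
ang=lambda v:np.degrees(np.arctan2(v[1],v[0]))
print("yaw from x dirs",ang(P['bl']-P['fl']),ang(P['br']-P['fr']),ang(T['br']-T['fr']),"y dirs",ang(P['bl']-P['br'])-90,ang(P['fl']-P['fr'])-90,ang(T['fl']-T['fr'])-90)
c=sum(P.values())/4;print("row centre",c)
im=cv2.imread("pics/top0.png")
h=cv2.cvtColor(im,cv2.COLOR_BGR2HSV)
S={k:onz("top",*v,.074) for k,v in dict(bl=(332,238),br=(419,223.5),fr=(435,299)).items()}
print(S,d(S['bl'],S['br']),d(S['br'],S['fr']),"pan c",(S['bl']+S['fr'])/2, ang(S['br']-S['fr']),ang(S['bl']-S['br'])-90)
t=im[200:350,320:450];s=im[170:350,230:410]
s=cv2.imread("pics/side0.png")[170:390,220:420]
cv2.imwrite("pics/z2.png",np.hstack([cv2.resize(t,(468,540),interpolation=2)[:, :400],cv2.resize(s,(400,440),interpolation=2)[np.r_[0:440,[0]*100]]])[:,:800])
E
```

```text
bl [0.6618 0.2901 0.193 ]
br [0.6414 0.061  0.193 ]
fr [0.542  0.0709 0.193 ]
fl [0.5635 0.2988 0.193 ]
fl [0.526 0.309 0.051]
fr [0.5025 0.0659 0.051 ]
br [0.6482 0.0523 0.051 ]
row w 0.229967644206125 0.22892063458996517 depth 0.09867175368983544 0.09986624693599931
tray 0.2442035680176087 0.14626385515531584
yaw from x dirs -5.084903613534584 -5.6872716442378675 -5.340591958804581 y dirs -5.075679252653444 -5.37322265598398 -5.5241795567522445
row centre [0.6022 0.1802 0.193 ]
{'bl': array([ 0.6258, -0.0511,  0.074 ]), 'br': array([ 0.6661, -0.262 ,  0.074 ]), 'fr': array([ 0.4847, -0.2981,  0.074 ])} 0.21463859413887182 0.1849579557233252 pan c [ 0.5553 -0.1746  0.074 ] 11.264829188473724 10.804411038884538
```

View pics/z2.png

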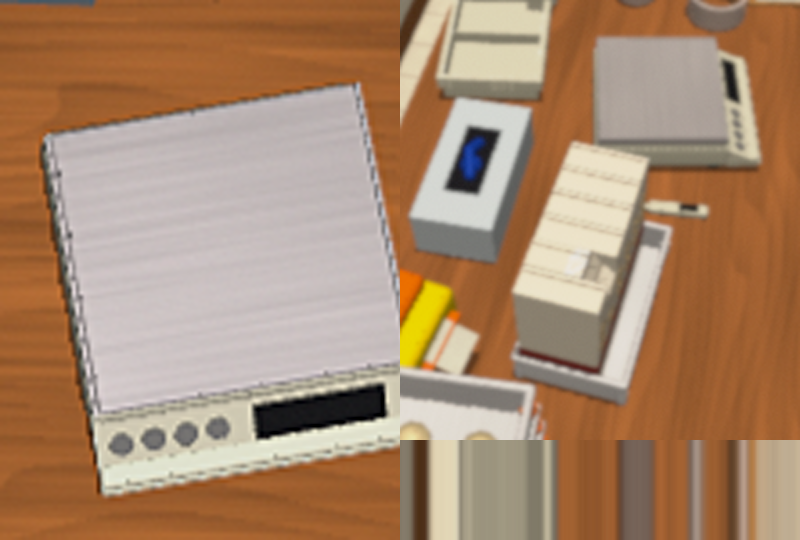

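The pan's corners in the crop are back-left (46,135), back-right (357,85) and front-left (98,412). The side view agrees that the crushed carton is second from the near (+y) end. Next I'll work out the targets.

```bash
cat >> h.py <<'E'
TY=np.radians(-5.35); ex=np.array([np.cos(TY),np.sin(TY),0]); ey=np.array([-ex[1],ex[0],0]); ez=np.array([0,0,1.])
def down(yaw_deg,tilt=0): # tilt>0: fingers lean ahead (+x of the yawed frame)
    return Ro.from_euler('z',yaw_deg,degrees=True)*Ro.from_euler('y',-tilt,degrees=True)*Ro.from_euler('x',-90,degrees=True)
def move(p,R):
    s=robot.observe();p0=s["tool_pos"];R0=Ro.from_euler('xyz',s["tool_rot"])
    d=R0.inv().apply(p-p0);w=np.degrees((R0.inv()*R).as_rotvec())
    print("shift mm",np.round(d*1e3,1),"turn deg",np.round(w,1));return d,w
E
python3 - <<'E'
from h import *
q=lambda u,v:(320+(u+.5)/3.6-.5,200+(v+.5)/3.6-.5)
bl,br,fl=[onz("top",*q(*a),.074) for a in((46,135),(357,85),(98,412))]
print(bl,br,fl,np.linalg.norm(bl-br),np.linalg.norm(bl-fl),"centre",(br+fl)/2)
# side-view check of the row: top corners at z=.193 (crop scale 2 from 220,170, x off 400)
sd=lambda u,v:(220+(u-400+.5)/2-.5,170+(v+.5)/2-.5)
for a in((514,293),(573,143),(650,160),(603,313)): print("side",onz("side",*sd(*a),.193))
rc=np.array([.6022,.1802,0]); 
rear_rim=None
cc=rc+57.6e-3*ey; print("crushed c",cc,"back",cc+.05*ex)
p=cc+(.05+.019+.012)*ex; p[2]=.33; print(p)
move(p,down(-95.35))
print(down(-5.35,36).apply([0,1,0]))
E
```

```text
[ 0.628  -0.0521  0.074 ] [ 0.6667 -0.2615  0.074 ] [ 0.4446 -0.0894  0.074 ] 0.2129428085623461 0.18714175454140128 centre [ 0.5556 -0.1755  0.074 ]
side [0.6602 0.2932 0.193 ]
side [0.6391 0.0659 0.193 ]
side [0.5395 0.0755 0.193 ]
side [0.5588 0.2998 0.193 ]
crushed c [0.6076 0.2375 0.    ] back [0.6574 0.2329 0.    ]
[0.6882 0.23   0.33  ]
shift mm [ 592.2  -92.9 -105.3] turn deg [ 0.1 78.5  0. ]
[ 0.5852 -0.0548 -0.809 ]
```

Call:
apply_moves(plan=[[0.05,-0.05,-0.01,0,10,0,1],[0.1,-0.09,-0.02,0,20,0,1],[0.16,-0.1,-0.03,0,30,0,1],[0.22,-0.1,-0.04,0,40,0,1],[0.28,-0.1,-0.05,0,50,0,1]], squeeze=20)

```text
time: 0.72
tool_pos: [0.4021, 0.3749, 0.3379]
tool_rot: [-1.57, 0.0, -1.172]
contact_force: [0.2, 0.6, -1.2]
opening: 0.0466
```

```bash
python3 - <<'E'
from h import *
s=robot.observe();print(s["tool_pos"],s["qpos"],s["opening"])
move(np.array([.688,.2315,.33]),down(-95.35))
E
```

```text
[0.4021 0.3749 0.3379] [0.6109 0.3342 1.2621 0.0002 1.5449 0.2121] 0.04662768187811488
shift mm [243.2   7.9 207.7] turn deg [-0.  28.2 -0. ]
```

Call:
apply_moves(plan=[[0.043,0.0,0.037,0,6,0,1],[0.087,0.0,0.074,0,12,0,1],[0.13,0.0,0.111,0,18,0,1],[0.173,0.0,0.148,0,24,0,1],[0.215,0.0,0.184,0,28.2,0,1]])

```text
time: 1.35
tool_pos: [0.6558, 0.2496, 0.3371]
tool_rot: [-1.572, -0.0, -1.662]
contact_force: [0.7, 0.4, 0.4]
opening: 0.0008
```

```bash
python3 - <<'E'
from h import *
s=robot.observe();print(s["tool_pos"],s["qpos"],s["opening"])
move(np.array([.69,.2315,.186]),down(-95.35))
E
```

```text
[0.6558 0.2496 0.3371] [0.2546 0.6746 0.7062 0.0002 1.7615 0.3454] 0.0008070642932525565
shift mm [ 15.  151.1  35.9] turn deg [0.  0.1 0. ]
```

Call:
apply_moves(plan=[[0.015,0.01,0.036,0,0,0,1],[0.015,0.045,0.036,0,0,0,1],[0.015,0.1,0.036,0,0,0,1],[0.015,0.14,0.036,0,0,0,1],[0.015,0.151,0.036,0,0,0,1]])

```text
time: 1.98
tool_pos: [0.6874, 0.2323, 0.1828]
tool_rot: [-1.577, -0.002, -1.659]
contact_force: [1.0, -0.3, 0.3]
opening: 0.0007
```

```bash
python3 - <<'E'
from h import *
s=robot.observe();print(s["tool_pos"],s["qpos"],s["contact_force"])
t=s["tool_pos"]
print("tool along/across row about crushed back:",(t-[.6567,.2345,0])@ex,(t-[.6567,.2345,0])@ey)
im=cams.read_camera("top");s2=cams.read_camera("side")
a=cv2.resize(im[185:295,165:300],(480,391),interpolation=2)
b=cv2.resize(s2[210:375,240:370],(310,391),interpolation=2)
cv2.imwrite("pics/p1.png",np.hstack([a,b]))
E
```

```text
[0.6874 0.2323 0.1828] [0.2203 0.7725 0.9289 0.     1.447  0.3082] [ 0.9646 -0.3179  0.3041]
tool along/across row about crushed back: 0.030738591380888254 0.0006220388046344128
```

View pics/p1.png

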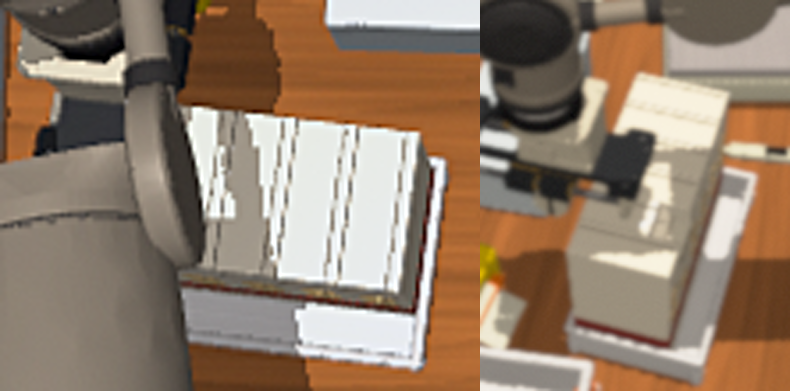

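The side view shows the closed fingers just behind the second carton, with nothing touching. I'll push now.

Call:
apply_moves(plan=[[0,0,-0.004,0,0,0,1],[0,0,-0.008,0,0,0,1],[0,0,-0.012,0,0,0,1],[0,0,-0.015,0,0,0,1],[0,0,-0.018,0,0,0,1]])

```text
time: 2.7
tool_pos: [0.671, 0.2343, 0.1871]
tool_rot: [-1.57, 0.0, -1.659]
contact_force: [1.4, -0.2, 0.9]
opening: 0.0006
```

```bash
python3 - <<'E'
from h import *
s=robot.observe();t=s["tool_pos"];print(t,s["contact_force"],(t-[.6567,.2345,0])@ex,(t-[.6567,.2345,0])@ey)
cv2.imwrite("pics/p2.png",cv2.resize(cams.read_camera("side")[210:375,240:370],None,fx=3,fy=3,interpolation=2))
E
```

```text
[0.671  0.2343 0.1871] [ 1.4156 -0.1715  0.8905] 0.014273920181484953 0.0010945247250453633
```

View pics/p2.png

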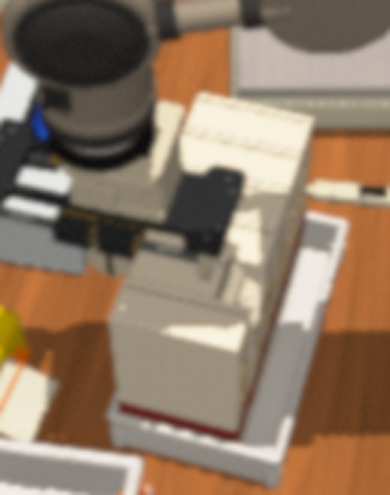

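The fingers are at the carton, with little force so far. I'll push on along the arc.

Call:
apply_moves(plan=[[0,-0.001,-0.004,0,0,0,1],[0,-0.002,-0.008,0,0,0,1],[0,-0.004,-0.012,0,0,0,1],[0,-0.005,-0.016,0,0,0,1],[0,-0.006,-0.02,0,0,0,1]])

```text
time: 3.38
tool_pos: [0.6508, 0.236, 0.1929]
tool_rot: [-1.571, 0.0, -1.659]
contact_force: [0.5, 0.2, 0.7]
opening: 0.0009
```

```bash
python3 - <<'E'
from h import *
s=robot.observe();t=s["tool_pos"];print(t,s["contact_force"],(t-[.6567,.2345,0])@ex,(t-[.6567,.2345,0])@ey)
a=cams.read_camera("side")[210:375,240:370];b=cams.read_camera("top")[185:295,165:300]
cv2.imwrite("pics/p3.png",np.hstack([cv2.resize(a,(390,495),interpolation=2),cv2.resize(b,(400,495),interpolation=2)]))
E
```

```text
[0.6508 0.236  0.1929] [0.4895 0.1977 0.684 ] -0.006011562290718 0.0009867724768759477
```

View pics/p3.png

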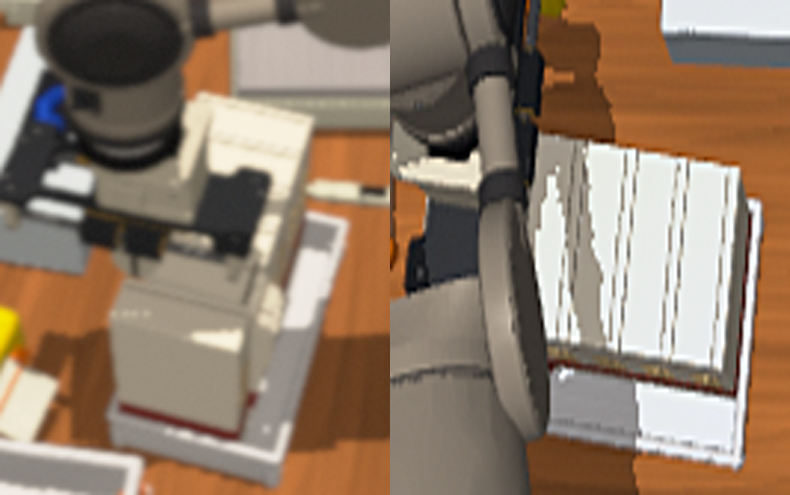

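The side view shows the crushed corner coming out in front of the row at (265,310), and the neighbours haven't moved. I'll continue.

Call:
apply_moves(plan=[[0,-0.002,-0.005,0,0,0,1],[0,-0.004,-0.011,0,0,0,1],[0,-0.006,-0.018,0,0,0,1],[0,-0.008,-0.025,0,0,0,1],[0,-0.01,-0.032,0,0,0,1]])

```text
time: 4.1
tool_pos: [0.6185, 0.2389, 0.2029]
tool_rot: [-1.571, 0.0, -1.659]
contact_force: [1.0, 0.0, 0.3]
opening: 0.0005
```

Call:
apply_moves(plan=[[0,-0.001,-0.006,0,0,0,1],[0,-0.002,-0.012,0,0,0,1],[0,-0.003,-0.017,0,0,0,1],[0,-0.003,-0.022,0,0,0,1],[0,-0.004,-0.027,0,0,0,1]])

```text
time: 4.72
tool_pos: [0.5919, 0.2411, 0.2066]
tool_rot: [-1.571, -0.0, -1.659]
contact_force: [0.0, 0.2, -0.6]
opening: 0.0004
```

```bash
python3 - <<'E'
from h import *
s=robot.observe();t=s["tool_pos"];print(t,s["contact_force"],(t-[.6567,.2345,0])@ex,(t-[.6567,.2345,0])@ey)
a=cams.read_camera("side")[210:375,240:370]
cv2.imwrite("pics/p4.png",cv2.resize(a,(390,495),interpolation=2))
E
```

```text
[0.5919 0.2411 0.2066] [ 0.0215  0.1932 -0.6202] -0.06514848632024191 0.0005605040885195939
```

View pics/p4.png

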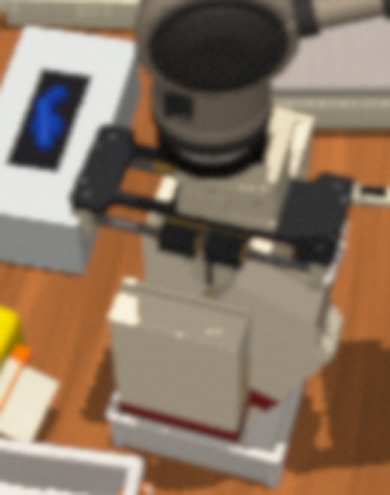

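The carton now leans far forward and is close to its tipping point. I'll push a little more.

Call:
apply_moves(plan=[[0,0,-0.004,0,0,0,1],[0,0,-0.009,0,0,0,1],[0,0,-0.014,0,0,0,1],[0,0,-0.019,0,0,0,1],[0,0,-0.022,0,0,0,1]])

```text
time: 5.4
tool_pos: [0.57, 0.2432, 0.2068]
tool_rot: [-1.571, 0.0, -1.659]
contact_force: [-0.1, 0.1, -0.2]
opening: 0.0004
```

```bash
python3 - <<'E'
from h import *
s=robot.observe();t=s["tool_pos"];print(t,s["contact_force"],(t-[.6567,.2345,0])@ex)
# gripper-up/back move then grasp pre-pose
a=cams.read_camera("side")[210:375,240:370]
cv2.imwrite("pics/p5.png",cv2.resize(a,(390,495),interpolation=2))
E
```

```text
[0.57   0.2432 0.2068] [-0.0696  0.0601 -0.2024] -0.08713972640967052
```

Call:
apply_moves(plan=[[0,-0.01,0,0,0,0,1],[0,-0.04,0.005,0,0,0,1],[0,-0.08,0.01,0,0,0,1],[0,-0.13,0.01,0,0,0,1],[0,-0.18,0.01,0,0,0,1]])

```text
time: 6.08
tool_pos: [0.5802, 0.242, 0.3891]
tool_rot: [-1.57, 0.0, -1.659]
contact_force: [1.5, -0.1, 0.1]
opening: 0.0008
```

```bash
python3 - <<'E'
from h import *
move(np.array([.40,.02,.40]),down(-5.35,36))
move(np.array([.40,.02,.40]),down(-5.35,0))
E
```

```text
shift mm [ 237.   -11.1 -160. ] turn deg [ 28.  -86.5 -28.2]
shift mm [ 237.   -11.1 -160. ] turn deg [ -0.1 -89.7   0. ]
```

Call:
apply_moves(plan=[[0.04,-0.01,-0.03,0,-10,0,-0.3],[0.09,-0.01,-0.06,0,-20,0,-0.3],[0.14,-0.01,-0.09,0,-30,0,-0.3],[0.19,-0.01,-0.125,0,-40,0,-0.3],[0.237,-0.01,-0.16,0,-50,0,-0.3]])

```text
time: 6.7
tool_pos: [0.4005, 0.0205, 0.3976]
tool_rot: [-1.57, -0.002, -0.788]
contact_force: [0.5, -1.2, 0.1]
opening: 0.0457
```

```bash
python3 - <<'E'
from h import *
s=robot.observe();print(s["tool_pos"],s["qpos"],s["opening"])
t=cams.read_camera("top");d=cams.read_camera("side")
cv2.imwrite("pics/t6.png",t);cv2.imwrite("pics/s6.png",d)
a=cv2.resize(t[205:325,165:300],None,fx=4,fy=4,interpolation=2)
b=cv2.resize(d[235:375,260:370],(377,480),interpolation=2)[:, :260]
b=cv2.resize(d[235:375,270:362],None,fx=480/140,fy=480/140,interpolation=2)[:,:260*2]
w=np.hstack([a,b[:480]])[:, :800];cv2.imwrite("pics/z6.png",w);print(a.shape,b.shape,w.shape)
E
```

```text
[0.4005 0.0205 0.3976] [-0.1402  0.0227  1.4896 -0.0003  1.6274 -0.9229] 0.04569224568103753
(480, 540, 3) (480, 315, 3) (480, 800, 3)
```

View pics/z6.png

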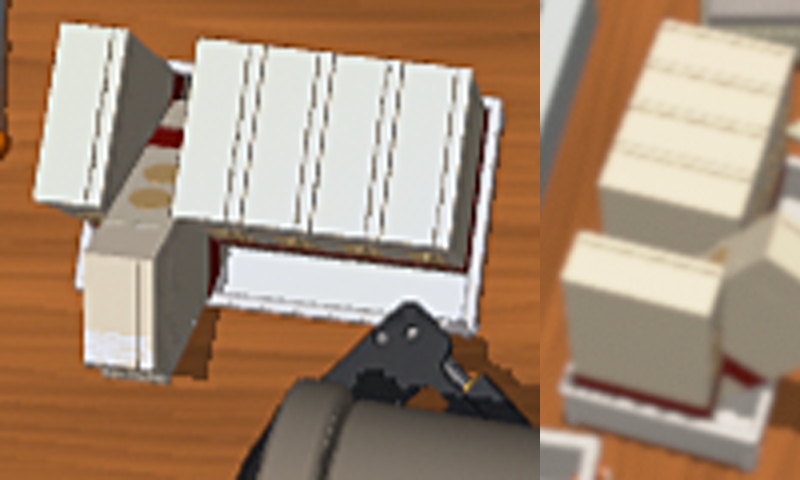

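The carton leans on the rim, and its neighbours are standing. In the crop, the leaning top's back edge runs from (88,252) to (153,259) and its front end is at about y=368.

```bash
python3 - <<'E'
from h import *
z=lambda u,v:(165+(u+.5)/4-.5,205+(v+.5)/4-.5)
A,B=[onz("top",*z(*a),.2155) for a in((88,252),(153,259))]
print("top back edge",A,B,np.linalg.norm(A-B),(A+B)/2,"yaw",np.degrees(np.arctan2(*(A-B)[1::-1]))-90)
rc=np.array([.6012,.1817,0]);cc=rc+.0576*ey;piv=cc-.05*ex;piv[2]=.003
for th in(34,36,38):
    u=-np.sin(np.radians(th))*ex+np.cos(np.radians(th))*ez; dd=np.cos(np.radians(th))*ex+np.sin(np.radians(th))*ez
    P=lambda d,t,o=0:piv+d*dd+t*u+o*ey
    print(th,"pred back top mid",P(.1,.19),"pix+19/-19",[(pix("top",P(.1,.19,o))-[164.6,204.6])*4 for o in(.019,-.019)],
     "crush edge pix",[(pix("top",P(.03,.19,o))-[164.6,204.6])*4 for o in(.019,-.019)],"front",[(pix("top",P(0,.155,o))-[164.6,204.6])*4 for o in(.019,-.019)])
E
```

```text
top back edge [0.5336 0.2612 0.2155] [0.5306 0.2263 0.2155] 0.035061988089153846 [0.5321 0.2438 0.2155] yaw -4.860185752377674
34 pred back top mid [0.5335 0.2459 0.2164] pix+19/-19 [array([ 81.167 , 248.5739]), array([151.5616, 256.7671])] crush edge pix [array([ 82.5459, 360.5714]), array([151.1502, 368.6496])] front [array([101.2083, 373.41  ]), array([167.2776, 381.1983])]
36 pred back top mid [0.5261 0.2466 0.2155] pix+19/-19 [array([ 79.4377, 262.5651]), array([149.848 , 270.7723])] crush edge pix [array([ 82.1737, 371.8103]), array([150.6627, 379.8844])] front [array([101.3203, 381.4037]), array([167.2601, 389.1832])]
38 pred back top mid [0.5188 0.2473 0.2143] pix+19/-19 [array([ 77.8409, 276.5336]), array([148.2505, 284.7529])] crush edge pix [array([ 81.9281, 382.83  ]), array([150.2889, 390.8982])] front [array([101.5263, 389.1793]), array([167.3279, 396.9487])]
```

Prediction and measurement agree to within 3 mm, and the lean is about 35°. Next is the pre-grasp pose.

```bash
python3 - <<'E'
from h import *
th=np.radians(35);u=-np.sin(th)*ex+np.cos(th)*ez; G=np.array([.515,.246,.161])
print(G+.11*u); move(np.array([.42,.22,.36]),down(-5.35,35))
E
```

```text
[0.4522 0.2519 0.2511]
shift mm [-128.5   38.1  155.6] turn deg [ 12.3 -38.8 -33.4]
```

Call:
apply_moves(plan=[[-0.026,0.008,0.031,2.4,-7.8,-6.7,-0.3],[-0.051,0.015,0.062,4.9,-15.5,-13.4,-0.3],[-0.077,0.023,0.093,7.4,-23.3,-20,-0.3],[-0.103,0.03,0.124,9.8,-31,-26.7,-0.3],[-0.1285,0.038,0.1556,12.3,-38.8,-33.4,-0.3]])

```text
time: 7.42
tool_pos: [0.4228, 0.2249, 0.3601]
tool_rot: [-1.566, -0.615, -0.092]
contact_force: [1.7, -0.7, 0.5]
opening: 0.0597
```

```bash
python3 - <<'E'
from h import *
s=robot.observe();print(s["tool_pos"],s["qpos"],s["opening"],Ro.from_euler('xyz',s["tool_rot"]).apply([0,1,0]))
move(np.array([.4522,.2519,.2511]),down(-5.35,35))
E
```

```text
[0.4228 0.2249 0.3601] [ 0.5477 -0.0569  1.8176 -0.4447  0.9131 -0.7423] 0.059670850061786164 [ 0.5746 -0.0483 -0.817 ]
shift mm [-41.  104.6  29.1] turn deg [-0.3  0.1  0.2]
```

Call:
apply_moves(plan=[[-0.01,0.02,0.01,0,0,0,-0.3],[-0.025,0.05,0.02,0,0,0,-0.3],[-0.041,0.08,0.029,0,0,0,-0.3],[-0.041,0.1,0.029,-0.3,0,0.2,-0.3],[-0.041,0.105,0.029,-0.3,0,0.2,-0.3]])

```text
time: 8.05
tool_pos: [0.4522, 0.2496, 0.2487]
tool_rot: [-1.574, -0.605, -0.096]
contact_force: [-0.2, 0.1, 0.1]
opening: 0.0597
```

```bash
python3 - <<'E'
from h import *
s=robot.observe();print(s["tool_pos"])
move(np.array([.515,.246,.161]),down(-5.35,35))
d=cams.read_camera("side");t=cams.read_camera("top");print(t.shape)
b=cv2.resize(d[235:375,270:400],(446,480),interpolation=2);a=cv2.resize(t[225:345,165:253],(352,480),interpolation=2)
cv2.imwrite("pics/z7.png",np.hstack([a,b]))
E
```

```text
[0.4522 0.2496 0.2487]
shift mm [  1.9 107.8   2.8] turn deg [ 0.3 -0.1 -0.4]
(480, 640, 3)
```

View pics/z7.png

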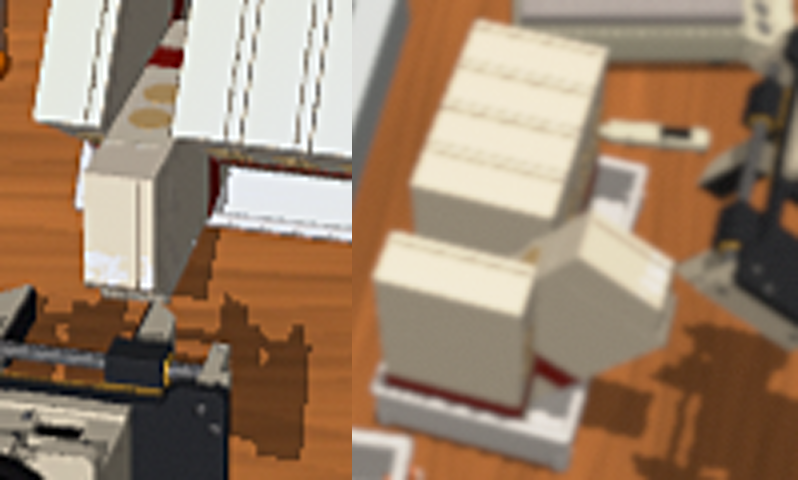

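The open fingers are in front of and above the leaning carton, at crop (25,300) and (157,310). I'll check the lateral alignment by projecting the predicted position.

```bash
python3 - <<'E'
from h import *
s=robot.observe();R=Ro.from_euler('xyz',s["tool_rot"]);p=s["tool_pos"]
c=lambda q:(pix("top",q)-[164.6,224.6])*4
for nm,pp in(("now",p),("goal",np.array([.515,.246,.161]))):
    for o in(.030,-.030,.019,-.019): print(nm,o,c(pp+R.apply([0,.011,o])),"grasp pt",c(pp+R.apply([0,-.008,o])))
M=np.array([.531,.2445,.216])
print("M edges",c(M+.019*ey),c(M-.019*ey))
E
```

```text
now 0.03 [ 33.6539 306.3892] grasp pt [ 21.7363 326.7333]
now -0.03 [148.3425 320.4381] grasp pt [138.254  341.0401]
now 0.019 [ 54.6538 308.9616] grasp pt [ 43.0707 329.3529]
now -0.019 [127.2899 317.8592] grasp pt [116.8653 338.4139]
goal 0.03 [ 90.1376 198.9917] grasp pt [ 80.0519 216.0468]
goal -0.03 [195.4127 211.7267] grasp pt [186.8662 228.9941]
goal 0.019 [109.4159 201.3238] grasp pt [ 99.6117 218.4177]
goal -0.019 [176.0901 209.3893] grasp pt [167.2608 226.6177]
M edges [ 83.6652 173.4744] [154.062  181.6718]
```

The alignment is consistent to about 1 mm, so I'll advance and close gently.

Call:
apply_moves(plan=[[0.001,0.03,0.001,0,0,0,-0.3],[0.002,0.06,0.002,0,0,0,-0.3],[0.002,0.085,0.002,0.3,0,-0.4,-0.3],[0.002,0.1,0.002,0.3,0,-0.4,-0.3],[0.002,0.108,0.002,0.3,0,-0.4,-0.3]])

```text
time: 8.78
tool_pos: [0.5153, 0.2449, 0.1619]
tool_rot: [-1.568, -0.613, -0.096]
contact_force: [0.2, 0.5, 1.4]
opening: 0.06
```

Call:
apply_moves(plan=[[0,0,0,0,0,0,-0.3],[0,0,0,0,0,0,0],[0,0,0,0,0,0,0.1],[0,0,0,0,0,0,0.2],[0,0,0,0,0,0,0.3]], squeeze=10)

```text
time: 9.4
tool_pos: [0.515, 0.2454, 0.1621]
tool_rot: [-1.567, -0.613, -0.095]
contact_force: [-1.4, 2.1, 1.8]
opening: 0.0381
```

Call:
apply_moves(plan=[[0,0,0,0,0,0,1],[0,0,0,0,0,0,1],[0,0,0,0,0,0,1],[0,0,0,0,0,0,1],[0,0,0,0,0,0,1]], squeeze=30)

```text
time: 10.02
tool_pos: [0.5151, 0.2452, 0.162]
tool_rot: [-1.567, -0.613, -0.095]
contact_force: [-2.3, 4.0, 3.2]
opening: 0.0378
```

```bash
python3 - <<'E'
from h import *
s=robot.observe();print(s["tool_pos"],s["contact_force"],s["torque"],s["opening"])
th=np.radians(32);u=-np.sin(th)*ex+np.cos(th)*ez
move(s["tool_pos"]+.2*u,down(-5.35,35))
E
```

```text
[0.5151 0.2452 0.162 ] [-2.2682  3.9767  3.2311] [0.7706 0.0896 0.4203] 0.03776652315007451
shift mm [  10.9 -199.7    0.5] turn deg [-0.1 -0.1  0.1]
```

Gripped at 37.8 mm. There is a 4 N lateral load, so I'll nudge the tool +y by 1 mm and begin drawing the carton out slowly.

Call:
apply_moves(plan=[[0,0,0.001,0,0,0,1],[0.0,-0.002,0.001,0,0,0,1],[0.0005,-0.006,0.001,0,0,0,1],[0.001,-0.012,0.001,0,0,0,1],[0.001,-0.02,0.001,0,0,0,1]])

```text
time: 10.65
tool_pos: [0.5035, 0.2465, 0.1783]
tool_rot: [-1.57, -0.611, -0.095]
contact_force: [1.3, 0.7, -2.1]
opening: 0.0379
```

```bash
python3 - <<'E'
from h import *
s=robot.observe();print(s["tool_pos"],s["contact_force"],s["torque"],s["opening"])
E
```

```text
[0.5035 0.2465 0.1783] [ 1.3017  0.7108 -2.0694] [0.3039 0.4404 0.2075] 0.03791417907679928
```

Call:
apply_moves(plan=[[0.001,-0.01,0,0,0,0,1],[0.002,-0.022,0,0,0,0,1],[0.003,-0.035,0,0,0,0,1],[0.003,-0.048,0,0,0,0,1],[0.004,-0.06,0,0,0,0,1]])

```text
time: 11.28
tool_pos: [0.4726, 0.2496, 0.2307]
tool_rot: [-1.569, -0.612, -0.095]
contact_force: [-0.4, 0.7, -2.0]
opening: 0.038
```

Call:
apply_moves(plan=[[0,-0.018,0,0,0,0,1],[0.0,-0.038,0,0,0,0,1],[0.0,-0.06,0,0,0,0,1],[0.0,-0.082,0,0,0,0,1],[0.0,-0.1,0,0,0,0,1]])

```text
time: 11.9
tool_pos: [0.4151, 0.2549, 0.3128]
tool_rot: [-1.568, -0.612, -0.095]
contact_force: [-0.6, 0.1, -1.7]
opening: 0.0379
```

```bash
python3 - <<'E'
from h import *
s=robot.observe();print(s["tool_pos"],s["contact_force"],s["torque"],s["opening"],s["qpos"])
# where is the carton's back bottom corner relative to row front plane
t=cams.read_camera("top");d=cams.read_camera("side")
cv2.imwrite("pics/t8.png",t);cv2.imwrite("pics/s8.png",d)
a=cv2.resize(t[200:345,150:300],(414,400),interpolation=2);b=cv2.resize(d[215:375,270:420],(375,400),interpolation=2)
cv2.imwrite("pics/z8.png",np.hstack([a,b]))
E
```

```text
[0.4151 0.2549 0.3128] [-0.5864  0.1047 -1.6973] [0.0485 0.6424 0.0287] 0.037897527620780226 [ 0.6341  0.0161  1.8787 -0.5379  0.8384 -0.5604]
```

View pics/z8.png

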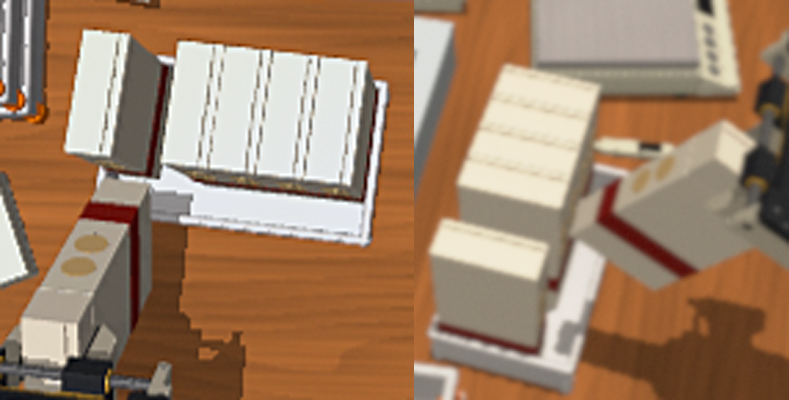

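The carton is held and clear of the row, and five cartons are still standing. I'll set it upright while lifting.

```bash
python3 - <<'E'
from h import *
sd=lambda u,v:(220+(u-400+.5)/2-.5,170+(v+.5)/2-.5)
Q=[onz("side",*sd(*a),.074) for a in((597,37),(717,40),(725,137),(596,140))]
print(Q,sum(Q)/4)
move(np.array([.42,.18,.38]),down(-5.35,0))
E
```

```text
[array([ 0.667 , -0.2599,  0.074 ]), array([ 0.4784, -0.2886,  0.074 ]), array([ 0.4473, -0.0862,  0.074 ]), array([ 0.6294, -0.046 ,  0.074 ])] [ 0.5555 -0.1702  0.074 ]
shift mm [ 47.7 -47.7 -74.4] turn deg [-0.3 -0.  35.2]
```

Call:
apply_moves(plan=[[0.008,-0.02,-0.01,0,0,5,1],[0.018,-0.035,-0.025,0,0,13,1],[0.03,-0.045,-0.04,0,0,21,1],[0.04,-0.048,-0.06,0,0,29,1],[0.048,-0.048,-0.074,-0.3,0,35.2,1]])

```text
time: 12.62
tool_pos: [0.4215, 0.1789, 0.3789]
tool_rot: [-1.573, 0.005, -0.096]
contact_force: [0.6, -0.2, -1.3]
opening: 0.038
```

```bash
python3 - <<'E'
from h import *
s=robot.observe();print(s["tool_pos"],s["contact_force"],s["torque"],s["opening"],s["tool_rot"])
move(np.array([.561,-.172,.36]),down(11,0))
E
```

```text
[0.4215 0.1789 0.3789] [ 0.6063 -0.2149 -1.3395] [-0.0215  0.0123 -0.006 ] 0.038001119839587434 [-1.5733  0.0045 -0.0964]
shift mm [ 172.7   18.9 -335.8] turn deg [  0.1 -16.5  -0.3]
```

Call:
apply_moves(plan=[[0.01,0,-0.02,0,-1,0,1],[0.03,0,-0.06,0,-3,0,1],[0.053,0,-0.105,0,-5,0,1],[0.077,0,-0.15,0,-7,0,1],[0.1,0,-0.195,0,-9,0,1]])

```text
time: 13.25
tool_pos: [0.5022, -0.0256, 0.3783]
tool_rot: [-1.574, 0.003, 0.063]
contact_force: [-0.5, -0.1, -2.1]
opening: 0.0383
```

```bash
python3 - <<'E'
from h import *
move(np.array([.561,-.172,.30]),down(11,0))
E
```

```text
shift mm [  49.7   78.6 -149.6] turn deg [ 0.2 -7.4 -0.2]
```

Call:
apply_moves(plan=[[0.015,0.0,-0.045,0,-2,0,1],[0.03,0.01,-0.085,0,-4,0,1],[0.04,0.03,-0.12,0,-6,0,1],[0.048,0.06,-0.142,0,-7.4,0,1],[0.05,0.079,-0.15,0,-7.4,0,1]])

```text
time: 13.88
tool_pos: [0.5604, -0.1723, 0.2972]
tool_rot: [-1.572, 0.005, 0.189]
contact_force: [1.1, 0.1, -1.7]
opening: 0.0381
```

```bash
python3 - <<'E'
from h import *
s=robot.observe();print(s["tool_pos"],s["contact_force"],s["torque"],s["tool_rot"])
d=cams.read_camera("side");t=cams.read_camera("top");cv2.imwrite("pics/s9.png",d);cv2.imwrite("pics/t9.png",t)
# predicted bottom corners of the carton in both views, upright, for reference
p=s["tool_pos"];e=Ro.from_euler('z',11,degrees=True);
for n in("side","top"):
  for a,b,h in((-.056,.019,0),(.044,.019,0),(.044,-.019,0),(-.056,-.019,0),(-.056,.019,.155),(.044,.019,.190)):
    print(n,a,b,h,pix(n,p+e.apply([a,b,0])+[0,0,h-.155]))
w=pix("side",p-[0,0,.08]).astype(int);print(w)
c=d[w[1]-65:w[1]+65,w[0]-80:w[0]+80]
w2=pix("top",p-[0,0,.1]).astype(int)
c2=t[w2[1]-65:w2[1]+65,w2[0]-65:w2[0]+65]
cv2.imwrite("pics/z9.png",np.hstack([cv2.resize(c,(440,358),interpolation=2),cv2.resize(c2,(358,358),interpolation=2)]));print(w-[80,65],w2-65)
E
```

```text
[ 0.5604 -0.1723  0.2972] [ 1.147   0.1208 -1.737 ] [ 0.0485  0.0022 -0.021 ] [-1.5718  0.0055  0.1892]
side -0.056 0.019 0 [368.5482 200.1896]
side 0.044 0.019 0 [334.0583 200.303 ]
side 0.044 -0.019 0 [333.6268 191.2889]
side -0.056 -0.019 0 [367.4888 191.1837]
side -0.056 0.019 0.155 [373.8386 157.887 ]
side 0.044 0.019 0.19 [336.4792 147.254 ]
top -0.056 0.019 0 [382.0658 288.9137]
top 0.044 0.019 0 [373.776  245.5765]
top 0.044 -0.019 0 [390.1177 242.7861]
top -0.056 -0.019 0 [398.6262 286.0552]
top -0.056 0.019 0.155 [391.5661 284.6025]
top 0.044 0.019 0.19 [384.0963 232.1692]
[350 176]
[270 111] [323 195]
```

View pics/z9.png

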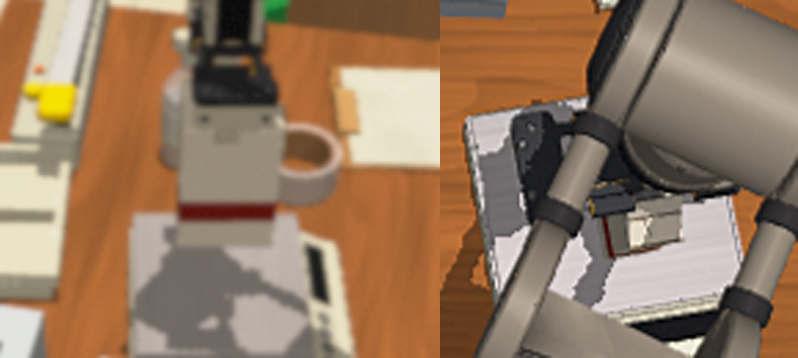

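The carton's bottom corners in the side view are at pixels (333.9,200.2) and (367.9,200.6). I predicted (334.1,200.3) and (368.5,200.2), so it hangs upright over the pan about 68 mm up. I'll lower it.

Call:
apply_moves(plan=[[0,0.01,0,0,0,-0.3,1],[0,0.026,0,0,0,-0.3,1],[0,0.042,0,0,0,-0.3,1],[0,0.055,0,0,0,-0.3,1],[0,0.062,0,0,0,-0.3,1]])

```text
time: 14.6
tool_pos: [0.5604, -0.1703, 0.2378]
tool_rot: [-1.573, -0.003, 0.191]
contact_force: [-0.2, 0.6, -2.1]
opening: 0.038
```

Call:
apply_moves(plan=[[0,0.0005,0,0,0,0,1],[0,0.001,0,0,0,0,1],[0,0.002,0,0,0,0,1],[0,0.003,0,0,0,0,1],[0,0.003,0,0,0,0,1]])

```text
time: 15.22
tool_pos: [0.5604, -0.1707, 0.2351]
tool_rot: [-1.573, -0.002, 0.191]
contact_force: [0.8, 0.5, -2.2]
opening: 0.038
```

Call:
apply_moves(plan=[[0,0.001,0,0,0,0,1],[0,0.002,0,0,0,0,1],[0,0.003,0,0,0,0,1],[0,0.004,0,0,0,0,1],[0,0.004,0,0,0,0,1]])

```text
time: 15.85
tool_pos: [0.5604, -0.1707, 0.2311]
tool_rot: [-1.573, -0.002, 0.191]
contact_force: [0.3, 0.2, -2.3]
opening: 0.0378
```

Call:
apply_moves(plan=[[0,0.0005,0,0,0,0,1],[0,0.001,0,0,0,0,1],[0,0.0015,0,0,0,0,1],[0,0.0015,0,0,0,0,1],[0,0.0015,0,0,0,0,1]])

```text
time: 16.48
tool_pos: [0.5605, -0.1707, 0.2297]
tool_rot: [-1.573, -0.003, 0.191]
contact_force: [0.1, -0.2, -1.8]
opening: 0.0379
```

Call:
apply_moves(plan=[[0,0.0005,0,0,0,0,1],[0,0.001,0,0,0,0,1],[0,0.0015,0,0,0,0,1],[0,0.0015,0,0,0,0,1],[0,0.0015,0,0,0,0,1]])

```text
time: 17.1
tool_pos: [0.5607, -0.1707, 0.2291]
tool_rot: [-1.574, -0.004, 0.191]
contact_force: [-0.3, 0.3, 5.8]
opening: 0.0381
```

```bash
python3 -c "
from h import *
s=robot.observe();print(s['tool_pos'],s['contact_force'],s['torque'])"
```

```text
[ 0.5607 -0.1707  0.2291] [-0.3399  0.3249  5.8378] [ 0.3684  0.5583 -0.0443]
```

It touched down at z=0.229, as predicted. I'll relax the load and open slowly.

Call:
apply_moves(plan=[[0,-0.0006,0,0,0,0,1],[0,-0.001,0,0,0,0,1],[0,-0.001,0,0,0,0,1],[0,-0.001,0,0,0,0,1],[0,-0.001,0,0,0,0,1]], squeeze=8)

```text
time: 17.73
tool_pos: [0.5606, -0.1707, 0.2291]
tool_rot: [-1.573, -0.003, 0.191]
contact_force: [1.1, 0.0, -1.1]
opening: 0.0379
```

Call:
apply_moves(plan=[[0,0,0,0,0,0,0.14],[0,0,0,0,0,0,0.08],[0,0,0,0,0,0,0],[0,0,0,0,0,0,-0.1],[0,0,0,0,0,0,-0.2]])

```text
time: 18.35
tool_pos: [0.5605, -0.1706, 0.2291]
tool_rot: [-1.573, -0.003, 0.191]
contact_force: [0.0, 0.5, 0.8]
opening: 0.0541
```

Call:
apply_moves(plan=[[0,0,0,0,0,0,-0.3],[0,0,0,0,0,0,-0.3],[0,0,0,0,0,0,-0.3],[0,-0.003,0,0,0,0,-0.3],[0,-0.01,0,0,0,0,-0.3]])

```text
time: 18.98
tool_pos: [0.5604, -0.1706, 0.2393]
tool_rot: [-1.573, -0.002, 0.191]
contact_force: [-0.5, 0.2, -0.2]
opening: 0.0598
```

```bash
python3 -c "
from h import *
s=robot.observe();print(s['tool_pos'],s['contact_force'],s['torque'],s['opening'])"
```

```text
[ 0.5604 -0.1706  0.2393] [-0.4626  0.1596 -0.2176] [ 0.0625 -0.0277 -0.037 ] 0.05978879930255497
```

Now retreat straight up, then back towards the robot.

Call:
apply_moves(plan=[[0,-0.015,0,0,0,0,-0.3],[0,-0.04,0,0,0,0,-0.3],[0,-0.08,0,0,0,0,-0.3],[0,-0.12,0,0,0,0,-0.3],[0,-0.16,0,0,0,0,-0.3]])

```text
time: 19.6
tool_pos: [0.5597, -0.1702, 0.4019]
tool_rot: [-1.574, -0.004, 0.191]
contact_force: [1.2, -0.2, 0.6]
opening: 0.0595
```

Call:
apply_moves(plan=[[-0.04,0,0.03,0,0,0,-0.3],[-0.08,0,0.07,0,0,0,-0.3],[-0.12,0,0.11,0,0,0,-0.3],[-0.16,0,0.15,0,0,0,-0.3],[-0.19,0,0.19,0,0,0,-0.3]])

```text
time: 20.23
tool_pos: [0.3355, -0.019, 0.3994]
tool_rot: [-1.574, -0.005, 0.19]
contact_force: [0.3, -0.1, 0.5]
opening: 0.0597
```

```bash
python3 - <<'E'
from h import *
s=robot.observe();print(s["tool_pos"],s["time"])
d=cams.read_camera("side");t=cams.read_camera("top");cv2.imwrite("pics/s10.png",d);cv2.imwrite("pics/t10.png",t)
# what changed against the first pictures (blobs)
for n,im in(("side",d),("top",t)):
    df=cv2.absdiff(im,cv2.imread(f"pics/{n}0.png")).max(2)
    m=cv2.morphologyEx((df>30).astype(np.uint8),cv2.MORPH_OPEN,np.ones((3,3)))
    k,_,st,_=cv2.connectedComponentsWithStats(m)
    print(n,"changed x,y,w,h,area",[r.tolist() for r in st[1:] if r[4]>25])
# standing carton: predicted corners upright vs bright mask
p=np.array([.5605,-.1706,0]);e=Ro.from_euler('z',.19)
for n,im in(("side",d),("top",t)):
    q=np.array([pix(n,p+e.apply([a,b,0])+[0,0,.074+h]) for h in(0,.19) for a in(-.056,.044) for b in(-.019,.019)])
    print(n,"pred",np.round(q,1).tolist())
    h=cv2.cvtColor(im,cv2.COLOR_BGR2HSV);x0,y0=(q.min(0)-12).astype(int);x1,y1=(q.max(0)+12).astype(int)
    red=((h[...,1]>120)&((h[...,0]<6)|(h[...,0]>174))&(h[...,2]<170))[y0:y1,x0:x1]
    yy,xx=np.nonzero(red);print(" red band bbox",xx.min()+x0,xx.max()+x0,yy.min()+y0,yy.max()+y0,len(xx)) if len(xx) else print(" none")
    df=cv2.absdiff(im,cv2.imread(f"pics/{n}0.png")).max(2)[y0:y1,x0:x1]
    ys,xs=np.nonzero(df>18);print(" diff bbox",xs.min()+x0,xs.max()+x0,ys.min()+y0,ys.max()+y0)
E
```

```text
[ 0.3355 -0.019   0.3994] 20.225
side changed x,y,w,h,area [[463, 0, 31, 27, 495], [451, 12, 189, 91, 5962], [588, 32, 52, 40, 1587], [429, 76, 63, 110, 3849], [541, 81, 7, 7, 42], [545, 82, 34, 19, 401], [588, 88, 6, 9, 36], [334, 158, 38, 30, 1002], [330, 190, 39, 29, 1012], [584, 200, 56, 73, 1549], [525, 215, 29, 45, 837], [383, 256, 257, 224, 24623], [496, 274, 22, 31, 392], [539, 276, 22, 34, 451], [600, 282, 12, 9, 79], [281, 289, 34, 20, 458], [319, 303, 8, 10, 65], [322, 337, 5, 12, 46]]
top changed x,y,w,h,area [[193, 212, 26, 55, 830], [369, 235, 36, 55, 1342], [191, 322, 187, 158, 16835], [56, 389, 149, 91, 6793], [0, 430, 4, 20, 59], [2, 433, 84, 47, 2302], [301, 453, 9, 3, 27]]
side pred [[365.5, 208.0], [366.4, 216.9], [332.8, 208.0], [333.2, 217.0], [371.3, 159.0], [372.5, 168.1], [334.9, 159.1], [335.4, 168.1]]
 red band bbox 334 366 203 207 161
 diff bbox 329 371 158 218
top pred [[393.5, 287.8], [377.9, 290.4], [385.6, 246.7], [370.1, 249.4], [406.8, 282.4], [388.4, 285.6], [397.4, 234.4], [379.2, 237.4]]
 red band bbox 373 386 247 288 60
 diff bbox 368 404 234 289
```

The difference images show only three changes: the empty slot, the carton on the pan (on its predicted upright outline to within about 2 px), and the arm with its shadow. I'll hand in now.

```bash
python3 -c "
from cell import robot
print(robot.hand_in())"
```

```text
the job is handed in; nothing more can be done
None
```

The crushed carton (second from the +y end) is standing upright in the middle of the scale's pan. I handed the job in at about 20 s.

I pushed it over from behind until it leaned on the front rim by itself at about 35°. I then gripped it across its thickness, drew it out along its lean, set it upright and lowered it onto the pan. It first met the pan with about 6 N, and I eased that off before letting go.

**Last checks, all by measurement because the 12 picture views were used up:**
- **Position:** by the gripper's pose at release, the carton's centre is about (0.555, −0.172). That is about 2 mm from the pan centre I measured, (0.5555, −0.173). The top and side views of the pan differed by about 5 mm in y, and I used the mean.
- **Upright:** its outline in both camera views matches that of an upright carton to within about 2 px.
- **Everything else:** comparing the images with the first ones shows changes only at the empty slot, the carton on the pan, and the arm with its shadow. The other five cartons and the surrounding objects show no movement.
- **Robot:** the gripper is open and clear of everything, and no check failed.

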